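# Push the dish carriage round its L-shaped slot to the lit window

### The job

Push the dish carriage by its red post all the way along the slot to the corner, then sideways along the short leg until it is fully home, with the culture dish over the lit window. Push only the post with the fingers: do not touch or lift the dish, which must stay in its nest, and leave the vials and everything else on the table where they are. Finish clear of everything.

Things in the scene. Friction and masses are not known exactly. Their poses are not given: they have to be found in the camera images.
- stage: fixed viewing stage: a black block with a light grey top, 210 x 220 mm in its x and y, top at z = 30 mm. Origin under its centre; its frame is turned about the vertical at every start. An L-shaped slot 17 mm wide is cut in the top; a 14 mm pin under the carriage runs in it. The long leg runs 110 mm along the stage's +x, from (-55, -50) to (55, -50) mm in the stage frame; the short leg then turns left, 50 mm along the stage's +y, to (55, 0) mm
- corner (a point): centre of the slot's corner on the stage's top (z = 30 mm): the red post's axis is here at the end of the long leg. Axes as the stage's
- slot_end (a point): centre of the end of the short leg on the stage's top (z = 30 mm): the red post's axis is here when the carriage is home. Axes as the stage's
- window (a point): centre of the round pale-green lit window, 58 mm across, flush in the stage's top: the dish belongs over it. 68 mm from slot_end along the stage's +y
- post_top (a point): centre of the top of the carriage's upright red post: a cylinder 22 mm across that stands from 5 mm to 63 mm above the stage's top (this point is 93 mm above the table), on an aluminium foot 29 mm across. The carriage slides flat on the stage, cannot turn or come off, needs about 2 N to slide and stays where it is left. Axes as the stage's
- along (a joint): carriage travel along the long leg (stage +x), m: 0 at the start of the leg, where the carriage begins, 0.110 at the corner, with 1.5 mm of play beyond either end and sideways
- across (a joint): carriage travel along the short leg (stage +y), m: 0 in the long leg, 0.050 at the slot's end, with 1.5 mm of play
- dish: loose lidded culture dish with pink medium, 57 mm across, 14 mm tall, in the carriage's low ring-shaped nest (72 mm across), whose centre lies 68 mm from the post along the stage's +y and whose floor is 4 mm above the stage's top. An 18 mm wide bar joins the post's foot to the nest. Origin under the dish's centre, 34 mm above the table; its top is 48 mm above the table, 45 mm below the post's top
- vial_blue: capped glass vial with blue cap, 23 mm across, 42 mm tall, standing on the stage's top; origin under its centre
- vial_white: the same vial with a white cap, also standing on the stage's top
- bottle: pink medium bottle with white cap, 54 mm across, 90 mm tall, beyond the stage; origin under its centre
- pipette: white pipette handpiece with steel nozzle lying on the table on the near side of the stage, 190 mm long, 22 mm thick; origin under its middle, x along it
- spare_dishes: stack of four spare clear dishes, 57 mm across, 57 mm tall; origin under its centre
- tip_box: green tip box with clear lid, 122 x 87 x 55 mm; origin under its centre
- bulb: small orange rubber-bulb-shaped holder, 40 mm across, 60 mm tall; origin under its centre
- sharps_bin: yellow round sharps bin, 160 mm across, 123 mm tall; origin under its centre
Things that resemble listed ones, but are neither listed nor needed, are in the scene too. What is shaped like the dish but purple or yellow is not meant.

How it is judged:
By the outcome, as a careful person would: the job done as asked, in the order asked, and still so for the second after the job is handed in, with the robot touching nothing.
It also fails if it takes over 48 s, if anything falls off the work surface, if the arm or the gripper's body presses on something with over 40 N, if the wrist force passes 120 N, or if a joint passes its speed limit or range.

### The arm

A 6-joint arm with a two-finger parallel gripper is mounted at the origin on the work surface. World frame = base frame: x ahead of the robot, y to its left, z up, the work surface at z = 0. Lengths are in m, angles in rad, forces in N, time in s.
With the tool pointing down it reaches from about 0.275 to 0.875 m from the base axis. Payload 12.5 kg.
Tool frame: the origin (TCP) lies at the very end of the fingers, on their centre line; the grasp point (between the pads) lies 19 mm behind it; z points along the fingers, y is the line along which they close (so a half turn about z gives the same grasp; the last joint's range is limited). The gripper opens to 85 mm and grips with 20 to 120 N. Pads are 22 mm wide; open, the fingers measure 114 mm over their backs; the gripper's body (76 mm by 85 mm) begins 54 mm behind the grasp point. The pads swing forward as they close: fully open they stand 13 mm farther back than shut.
Start: joints at [1.214, 0.351, 1.652, -0, 1.139, -0.085], TCP at [0.148, 0.53, 0.231] pointing down, gripper open.
Joint ranges: [-2.75, 2.75], [-0.79, 2.1], [0.01, 2.65], [-1.57, 4.71], [0.07, 3.14], [-2.87, 2.87]. Speed limits (rad/s): [2.22, 2.22, 2.79, 3.14, 3.14, 3.14].

### API

Orientations are given as a 3x3 rotation matrix whose columns are the frame's x, y, z axes.
In Python, from bench import manip gives the robot as it stands. Calls block until the motion is done:
- manip.move_ptp(position, orientation): joint-space move of the TCP to a pose.
- manip.move_l(position, attitude=None, max_speed=0.15): straight line of the TCP; attitude=None keeps the orientation; max_speed is the mean speed in m/s.
- manip.move_j(angles): joint-space move.
- manip.set_gripper(opening, effort=None): opening from 0.0 (shut) to 1.0 (fully open); effort is the grip in N (None keeps the last); returns when the fingers have stopped.
- manip.dwell(seconds).
- manip.inverse_kinematics(position, orientation): joint angles nearest the present ones, or None.
- manip.grab_frame(name): name is "scene" or "top" or "wrist"; returns (picture, depth): 384x512x3 uint8, red, green, blue; 384x512 float32, m along the optical axis (not along the pixel's ray), 0 where there is no reading.
- manip.get_calibration(name): a dict with "camera_matrix" (3x3 intrinsics, pixels), "R" (3x3) and "t" (3): a world point X has camera coordinates R X + t. Camera axes: x right, y down, z forward; pixel columns grow to the right and rows downward; lengths in m; the calibration is good to about 2 mm. The wrist camera is an equidistant fisheye: a pixel r from the principal point sees the ray r / f radians off the axis. A picture is of the moment at which its call begins: read the wrist's pose just before it. get_calibration takes no time and is no camera call; for the wrist camera it gives the pose at the moment of the call.
A pose or a line that the arm cannot do raises manip.Unreachable and nothing moves.
- manip.sign_off(): hands the job in; it is judged then, once.
Trained networks look in the newest picture that a camera, given by its name, has taken for a name from the list of things; names that differ only in an ending like _2 or _b are one class to them, and where a whole thing is asked for, a point or a joint stands for the part that bears it (a point fixed in the world has none). Each returns a list of dicts, best first, with "confidence" (0 to 1); they miss things now and then, are a little off and sometimes report something else, mostly with a low value. They report only what shows in the picture. A call takes as long as a camera call. They do not tell look-alikes from the thing itself.
- manip.look_for(camera, name): "at" ([x, y, z] in m, in world coordinates, good to about 4 mm: the middle of the surface that is visible of it).
Readings, each from a call of its own:
- manip.current_time(): time.
- manip.current_qpos(): joint angles.
- manip.current_joint_vel(): joint speeds.
- manip.current_joint_torque(): joint torques, N m.
- manip.current_ee_pos(): TCP position.
- manip.current_tcp_rot(): TCP orientation.
- manip.current_force(): force on the tool from outside, world axes, zero at the start.
- manip.current_ft_torque(): the same for the moment, N m.
- manip.current_grip_width(): opening from 0.0 (shut) to 1.0 (fully open).
- manip.current_grip_force(): force on a finger pad.
Only numpy, scipy, OpenCV 4.12 (cv2) and the standard library are available. Lean on these libraries where they do the work, as an engineer would, in place of code of your own. Each camera call takes 0.05 s, during which the arm holds its last target. There are 200 camera calls.

## Working session

There is one attempt and no reset: what is moved stays moved. The work goes in short steps, each a Python script; the robot and the scene stay as the last script left them, time stands still between calls to the robot, and variables do not carry over. Pictures are saved under pics/ and viewed, at most 10 in all, crops included, and the job is handed in when it is done.

```bash
mkdir -p pics
python3 - <<'E'
from bench import manip
import cv2
for c in ("top","scene"):
    p,d=manip.grab_frame(c); cv2.imwrite(f"pics/{c}0.png",p[:,:,::-1])
    for n in ("post_top","dish","window","stage","vial_blue","vial_white","bottle","slot_end","corner","spare_dishes"):
        try: print(c,n,[([round(float(v),3) for v in r["at"]],round(r["confidence"],2)) for r in manip.look_for(c,n)[:3]])
        except Exception as e: print(c,n,e)
print(manip.current_time())
E
```

```text
top post_top [([0.552, -0.124, 0.041], 0.47)]
top dish [([0.539, -0.096, 0.048], 0.7), ([0.363, -0.101, 0.014], 0.65), ([0.368, 0.011, 0.02], 0.54)]
top window [([0.598, -0.089, 0.03], 0.6)]
top stage [([0.601, -0.089, 0.03], 0.87)]
top vial_blue [([0.729, -0.032, 0.065], 0.71)]
top vial_white []
top bottle [([0.728, -0.035, 0.063], 0.61), ([0.554, -0.127, 0.039], 0.37)]
top slot_end [([0.601, -0.087, 0.03], 0.95), ([0.556, -0.126, 0.041], 0.46)]
top corner [([0.599, -0.09, 0.03], 0.63)]
top spare_dishes [([0.497, 0.413, 0.059], 0.68)]
scene post_top [([0.563, -0.147, 0.039], 0.54)]
scene dish [([0.363, -0.102, 0.016], 0.81), ([0.539, -0.106, 0.048], 0.77), ([0.369, 0.016, 0.018], 0.76)]
scene window [([0.608, -0.109, 0.029], 0.65), ([0.653, 0.419, 0.117], 0.5)]
scene stage [([0.606, -0.106, 0.03], 0.71)]
scene vial_blue [([0.531, -0.026, 0.066], 0.64), ([0.744, -0.043, 0.061], 0.31)]
scene vial_white [([0.483, -0.047, 0.066], 0.42)]
scene bottle [([0.742, -0.044, 0.058], 0.9), ([0.565, -0.145, 0.04], 0.49), ([0.612, -0.45, 0.026], 0.31)]
scene slot_end [([0.607, -0.105, 0.031], 0.84), ([0.745, -0.045, 0.061], 0.43), ([0.542, -0.106, 0.046], 0.22)]
scene corner [([0.606, -0.106, 0.03], 0.79)]
scene spare_dishes [([0.504, 0.41, 0.051], 0.7)]
1.1
```

View pics/top0.png

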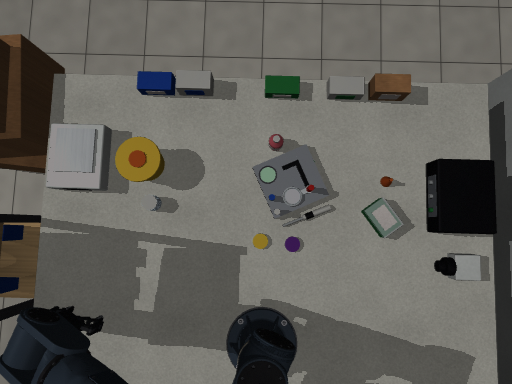

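View pics/scene0.png

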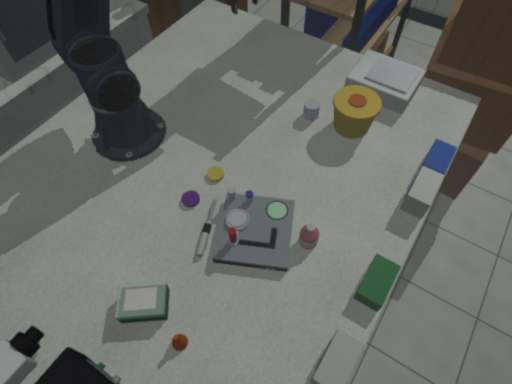

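The top view shows the stage at about (292,183) px, with the red post at (310,188), the dish at (292,197) and the window at (268,175). The slot runs up-left to a corner near (285,162). The vials are at (272,198) and (277,212). Next, a closer wrist view for the exact pose.

Run:
```python
from bench import manip
import cv2, numpy as np
R=manip.current_tcp_rot(); print(R.round(3))
for z in (0.33,0.28,0.25):
    try: manip.move_ptp([0.55,-0.09,z],R); break
    except manip.Unreachable: print("unreach",z)
c=manip.get_calibration("wrist"); p,d=manip.grab_frame("wrist")
np.savez("w.npz",p=p,d=d,K=c["camera_matrix"],R=c["R"],t=c["t"])
cv2.imwrite("pics/w1.png",p[:,:,::-1])
for n in ("post_top","dish","window","stage","vial_blue","vial_white","pipette"):
    print(n,[([round(float(v),3) for v in r["at"]],round(r["confidence"],2)) for r in manip.look_for("wrist",n)[:3]])
print(c,manip.current_ee_pos(),manip.current_qpos(),manip.current_time())
```

```text
[[-0.963  0.268 -0.   ]
 [ 0.268  0.963  0.   ]
 [ 0.     0.    -1.   ]]
post_top [([0.555, -0.129, 0.04], 0.63)]
dish [([0.539, -0.101, 0.046], 0.86), ([0.361, -0.102, 0.012], 0.8), ([0.371, 0.014, 0.013], 0.73)]
window [([0.599, -0.091, 0.029], 0.65), ([0.491, 0.398, 0.034], 0.58)]
stage [([0.594, -0.086, 0.03], 0.64)]
vial_blue [([0.523, -0.025, 0.073], 0.76)]
vial_white [([0.474, -0.041, 0.07], 0.61)]
pipette [([0.473, -0.168, 0.024], 0.96)]
{'camera_matrix': array([[297.31863964,   0.        , 254.37607106],
       [  0.        , 297.31863964, 189.21744182],
       [  0.        ,   0.        ,   1.        ]]), 'R': array([[ 2.68221378e-01,  9.63357179e-01, -4.87585484e-04],
       [ 9.23412421e-01, -2.56955515e-01,  2.85102377e-01],
       [ 2.74530134e-01, -7.69207947e-02, -9.58496947e-01]]), 't': array([-0.06103164, -0.59574236,  0.31548892])} [ 0.55000847 -0.08989268  0.33001176] [-2.45548277e-01  2.82599371e-01  1.49983979e+00  1.65621664e-05
  1.35916992e+00 -1.54467460e+00] 4.1333
```

View pics/w1.png

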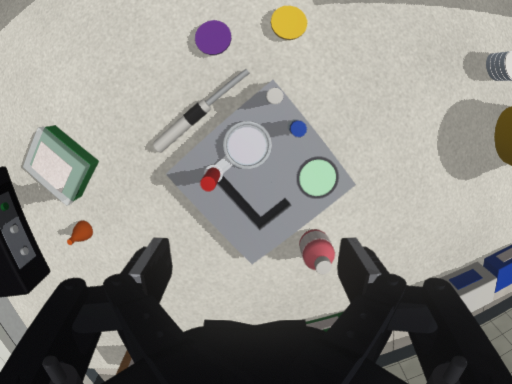

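The wrist view is clear: post top at (209,184), dish at (246,145), window at (318,178), slot corner about (261,224) and slot end about (288,203). I'll compute the stage pose from the cloud.

```bash
cat > loc.py <<'E'
import cv2, numpy as np
def cloud(f):
    K,R,t,d=f["K"],f["R"],f["t"],f["d"]; h,w=d.shape
    px=np.stack(np.meshgrid(np.arange(w),np.arange(h)),-1).reshape(-1,1,2).astype(np.float64)
    n=cv2.fisheye.undistortPoints(px,K,np.zeros(4)).reshape(h,w,2)
    c=np.concatenate([n*d[...,None],d[...,None]],-1)
    return (c-t)@R
def mid(pts):  # centre of a disc seen from above
    return np.array(cv2.minEnclosingCircle(pts[:,:2].astype(np.float32))[0]), np.median(pts[:,:2],0), len(pts), np.median(pts[:,2])
E
python3 - <<'E'
from loc import *
f=np.load("w.npz"); W=cloud(f); p=f["p"]; z=W[...,2]; ok=f["d"]>0
hsv=cv2.cvtColor(p,cv2.COLOR_RGB2HSV); H,S,V=[hsv[...,i].astype(int) for i in range(3)]
box=ok&(abs(W[...,0]-.59)<.2)&(abs(W[...,1]+.09)<.2)
m=(box&(abs(z-.03)<.006)).astype(np.uint8); n,l,s,_=cv2.connectedComponentsWithStats(m); k=1+s[1:,4].argmax()
P=W[l==k]; rc=cv2.minAreaRect((P[:,:2]*1000).astype(np.float32)); print("stage",rc,np.median(P[:,2]))
print("win",mid(W[(l==k)&(S>40)&(H>40)&(H<80)&(V>120)]))
red=box&((H<8)|(H>172))&(S>130)
print("post",mid(W[red&(abs(z-.093)<.005)]))
print("dishtop",mid(W[box&(abs(z-.048)<.004)&(np.hypot(W[...,0]-.539,W[...,1]+.101)<.045)]))
for n,c in (("blue",(.525,-.025)),("white",(.474,-.041))): print(n,mid(W[box&(z>.066)&(np.hypot(W[...,0]-c[0],W[...,1]-c[1])<.02)]))
print("bottle",mid(W[box&(z>.08)&(W[...,0]>.68)]))
dark=box&(V<50)&(l!=0)|(box&(V<40)&(z<.029)); 
for (u,v) in ((261,224),(288,203)): print(W[v,u])
E
```

```text
stage ((593.5693969726562, -90.69589233398438), (211.68301391601562, 221.64984130859375), 24.8659610748291) 0.029826940808372636
win (array([ 0.61437196, -0.00574667]), array([ 0.61400353, -0.00618085]), 1048, np.float64(0.030355613466217346))
post (array([ 0.56368589, -0.15857837]), array([ 0.5634895 , -0.15817291]), 184, np.float64(0.09268517628843329))
dishtop (array([ 0.53535527, -0.09761967]), array([ 0.53527464, -0.09744136]), 1197, np.float64(0.047423715593601354))
blue (array([ 0.52791238, -0.0220136 ]), array([ 0.52773247, -0.02235582]), 228, np.float64(0.07159471058469724))
white (array([ 0.47689137, -0.04173208]), array([ 0.47663026, -0.04188084]), 225, np.float64(0.07157725856459082))
bottle (array([ 0.73722422, -0.0331944 ]), array([ 0.73432103, -0.0332037 ]), 221, np.float64(0.08950488607443888))
[ 0.6692782  -0.11166717  0.02192125]
[ 0.64562602 -0.06020545  0.02202994]
```

Stage yaw is 24.87°. The predicted post and window positions agree with the measured ones to about 1 mm. Next, the long-leg push with shut fingers.

```bash
cat > push.py <<'E'
from bench import manip
import numpy as np
a=np.radians(24.87); C=np.array([.5936,-.0903])
ex=np.array([np.cos(a),np.sin(a)]); ey=np.array([-ex[1],ex[0]])
def w(x,y,z): return [*(C+x*ex+y*ey),z]          # stage -> world
def st(p): d=np.asarray(p)[:2]-C; return np.array([d@ex,d@ey])
def att(v):                                       # tool x along +-v, pointing down
    r=[]
    for s in (1,-1):
        x=np.array([*(s*v),0]); r.append(np.column_stack([x,np.cross([0,0,-1],x),[0,0,-1]]))
    x0=manip.current_tcp_rot()[:,0]
    return max(r,key=lambda m:m[:,0]@x0)
def F(v): return float(-np.dot(manip.current_force()[:2],v))  # resistance along push
def press(x,y,v,z,n,lim,step=.001):
    """creep from stage point along unit stage axis until resistance passes lim"""
    for i in range(n+1):
        p=np.array([x,y])+i*step*np.array(v)
        manip.move_l(w(*p,z),max_speed=.03)
        f=F(v[0]*ex+v[1]*ey)
        print(p.round(4),st(manip.current_ee_pos()).round(4),round(f,1))
        if f>lim: break
E
python3 - <<'E'
from push import *
manip.set_gripper(0.0)
A=att(ex); z=.056
manip.move_ptp(w(-.095,-.05,.15),A)
manip.move_l(w(-.095,-.05,z),max_speed=.1); print("f0",manip.current_force().round(2),manip.current_ee_pos().round(4))
manip.move_l(w(-.082,-.05,z),max_speed=.05); print(F(ex))
manip.move_l(w(-.070,-.05,z),max_speed=.05); print(F(ex))
manip.move_l(w(.026,-.05,z),max_speed=.06); print(F(ex))
press(.027,-.05,(1,0),z,12,8)
print(manip.current_time())
c=manip.get_calibration("wrist"); p,d=manip.grab_frame("wrist")
import cv2; cv2.imwrite("pics/w2.png",p[:,:,::-1])
E
```

```text
f0 [-0.3  -0.47 -1.11] [ 0.5288 -0.1758  0.0566]
0.3531365109572569
0.35050906076252486
0.11788296473126977
[ 0.027 -0.05 ] [ 0.0269 -0.05  ] 1.5
[ 0.028 -0.05 ] [ 0.028 -0.05 ] 1.1
[ 0.029 -0.05 ] [ 0.0291 -0.05  ] 0.8
[ 0.03 -0.05] [ 0.0301 -0.05  ] 0.8
[ 0.031 -0.05 ] [ 0.0311 -0.05  ] 1.1
[ 0.032 -0.05 ] [ 0.0321 -0.05  ] -0.3
[ 0.033 -0.05 ] [ 0.0331 -0.05  ] 1.0
[ 0.034 -0.05 ] [ 0.0341 -0.05  ] 0.7
[ 0.035 -0.05 ] [ 0.0349 -0.05  ] 2.7
[ 0.036 -0.05 ] [ 0.0352 -0.05  ] 7.4
[ 0.037 -0.05 ] [ 0.0356 -0.05  ] 12.4
12.1333
```

View pics/w2.png

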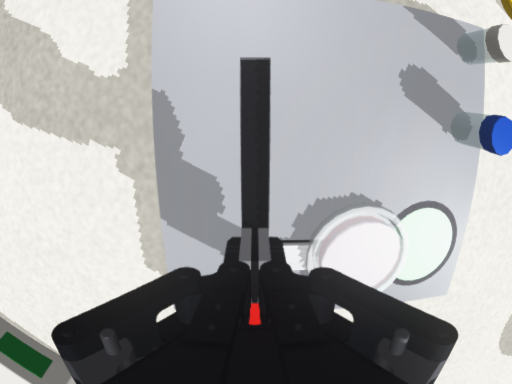

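The carriage is at the corner stop: the post is at the end of the long slot (now empty, up to (255,60) px), and the dish at (362,250) is still in its nest. Next, back off, turn and push the short leg.

Run:
```python
from push import *
import cv2
z=.056
manip.move_l(w(.020,-.05,z),max_speed=.06)
manip.move_l(w(.020,-.05,.15),max_speed=.15)
A=att(ey)
manip.move_l(w(.0555,-.09,.15),A,max_speed=.1)
manip.move_l(w(.0555,-.09,z),max_speed=.1); print(manip.current_ee_pos(),manip.current_force().round(2))
manip.move_l(w(.0555,-.078,z),max_speed=.05); print(F(ey))
manip.move_l(w(.0555,-.029,z),max_speed=.05); print(F(ey), st(manip.current_ee_pos()))
press(.0555,-.028,(0,1),z,12,8)
print(manip.current_time())
```

```text
Traceback (most recent call last):
bench.Unreachable: the arm cannot follow that straight line within its joint ranges
```

Run:
```python
from push import *
print(manip.current_qpos().round(2), st(manip.current_ee_pos()),manip.current_tcp_rot()[:,0])
A=att(ey)
B=A.copy(); B[:,:2]*=-1
for M in (A,B):
  for y in (-.09,-.02):
    q=manip.inverse_kinematics(w(.0555,y,.15),M); print(M[:,0].round(2), None if q is None else q.round(2))
```

```text
[-0.27  0.61  1.46  0.    1.07 -2.28] [ 0.01967237 -0.0496459 ] [-0.90721753 -0.42066056  0.00102178]
[ 0.42 -0.91  0.  ] [-0.28  0.7   1.29 -0.    1.15  2.43]
[ 0.42 -0.91  0.  ] [-0.2   0.63  1.42 -0.    1.09  2.51]
[-0.42  0.91 -0.  ] [-0.28  0.7   1.29 -0.    1.15 -0.72]
[-0.42  0.91 -0.  ] [-0.2   0.63  1.42 -0.    1.09 -0.63]
```

Run:
```python
from push import *
z=.056
x=np.array([*ey,0]); B=np.column_stack([x,np.cross([0,0,-1],x),[0,0,-1]])
manip.move_ptp(w(.0555,-.09,.15),B)
manip.move_l(w(.0555,-.09,z),max_speed=.1); print(manip.current_ee_pos(),manip.current_force().round(2))
manip.move_l(w(.0555,-.078,z),max_speed=.05); print(F(ey))
manip.move_l(w(.0555,-.029,z),max_speed=.05); print(F(ey), st(manip.current_ee_pos()))
press(.0555,-.028,(0,1),z,12,8)
print(manip.current_time())
```

```text
[ 0.68228136 -0.14872905  0.05680309] [-0.1  -0.02  0.42]
-0.17431219376103904
0.15012062546584568 [ 0.05558939 -0.02908438]
[ 0.0555 -0.028 ] [ 0.0555 -0.0282] 0.6
[ 0.0555 -0.027 ] [ 0.0555 -0.027 ] 1.9
[ 0.0555 -0.026 ] [ 0.0555 -0.0259] 0.3
[ 0.0555 -0.025 ] [ 0.0555 -0.0249] 0.9
[ 0.0555 -0.024 ] [ 0.0555 -0.0239] 1.9
[ 0.0555 -0.023 ] [ 0.0555 -0.0229] 0.5
[ 0.0555 -0.022 ] [ 0.0555 -0.0219] 0.0
[ 0.0555 -0.021 ] [ 0.0555 -0.0209] 0.8
[ 0.0555 -0.02  ] [ 0.0555 -0.0199] 0.8
[ 0.0555 -0.019 ] [ 0.0555 -0.0195] 4.7
[ 0.0555 -0.018 ] [ 0.0555 -0.0192] 8.6
20.15
```

The end stop is reached at the expected place. Back off, rise clear and check.

Run:
```python
from push import *
from loc import *
manip.move_l(w(.0555,-.035,.056),max_speed=.06)
manip.move_l(w(.0555,-.035,.16),max_speed=.15)
x=np.array([-.963,.268,0]); x/=np.linalg.norm(x)
manip.move_ptp([.55,-.09,.33],np.column_stack([x,np.cross([0,0,-1],x),[0,0,-1]])); manip.dwell(.3)
c=manip.get_calibration("wrist"); p,d=manip.grab_frame("wrist"); cv2.imwrite("pics/w3.png",p[:,:,::-1])
W=cloud(dict(K=c["camera_matrix"],R=c["R"],t=c["t"],d=d)); z=W[...,2]
near=lambda x,y,r:np.hypot(W[...,0]-x,W[...,1]-y)<r
for n,xy,zz in (("post",(.055,0),.093),("dish",(.055,.068),.048)):
    q=w(*xy,0); m=mid(W[near(q[0],q[1],.04 if n=="dish" else .025)&(abs(z-zz)<.005)]); print(n,st(m[0]),st(m[1]),m[2:])
for n,q in (("blue",(.5279,-.022)),("white",(.4769,-.0417))): print(n,mid(W[near(*q,.02)&(z>.066)]))
print("bottle",mid(W[near(.737,-.033,.05)&(z>.08)]))
print(manip.current_time())
```

```text
post [0.05572807 0.00216005] [0.05469666 0.0022516 ] (168, np.float64(0.09246252700264707))
dish [0.05489615 0.06877921] [0.05386736 0.06859783] (1078, np.float64(0.04704450656920934))
blue (array([ 0.52788889, -0.02223367]), array([ 0.52794338, -0.022379  ]), 231, np.float64(0.07163168519396301))
white (array([ 0.47646222, -0.04203722]), array([ 0.47665869, -0.04165123]), 226, np.float64(0.07163810098455548))
bottle (array([ 0.73444426, -0.03280415]), array([ 0.72944867, -0.031837  ]), 128, np.float64(0.08924026205413024))
22.6333
```

View pics/w3.png

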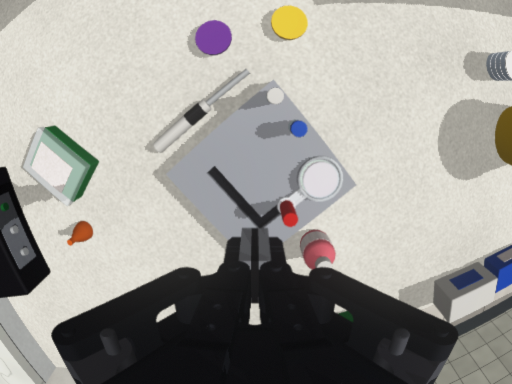

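The picture shows the post at (289,213) px at the slot end and the dish at (320,179) over the window. The vials, pipette and bottle look where they were, and the arm is clear.

```bash
python3 -c "
from bench import manip
print(manip.sign_off())"
```

```text
the job is handed in; nothing more can be done
None
```

The carriage is home at the end of the short leg with the dish in its nest over the lit window; the vials and other things look unmoved, the arm is clear, and the job was handed in at about 23 s.

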